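# Knock the clamp's leaning lock pin home

## Robot

A 7-joint arm with a two-finger parallel gripper is mounted at the origin on a cart in front of the work surface, level with it; the furniture and walls round the work are solid. World frame = base frame: x ahead of the robot, y to its left, z up, the work surface at z = 0. Lengths are in m, angles in rad, forces in N, time in s.
With the tool pointing down it reaches from about 0.425 to 0.925 m from the base axis. Payload 6.8 kg.
Tool frame: the origin (TCP) lies midway between the tips of the shut fingers; the grasp point (between the pads) lies 19 mm behind it; z points along the fingers, y is the line along which they close (so a half turn about z gives the same grasp; the last joint's range is limited). The gripper opens to 85 mm and grips with 20 to 120 N. Pads are 22 mm wide; open, the fingers measure 114 mm over their backs; the gripper's body (76 mm by 85 mm) begins 54 mm behind the grasp point. The pads swing forward as they close: fully open they stand 13 mm farther back than shut.
Start: joints at [-1.435, 0.477, 0.022, 1.555, -0.011, 1.109, -0.083], TCP at [0.163, 0.655, 0.231] pointing down, gripper open.
Joint ranges: [-2.96, 2.96], [-0.34, 2.1], [-1.41, 1.46], [0.24, 2.44], [-1.37, 4.51], [0.17, 1.92], [-2.96, 2.96]. Speed limits (rad/s): [2.39, 2.39, 3.14, 3.14, 3.14, 3.14, 3.14].

## Interface

Orientations are given as a unit quaternion [w, x, y, z].
In Python, from station import * gives the robot as it stands.
- The arm moves only by the shell command python3 -m creep 'ROWS' [FORCE]. ROWS is JSON, a list of rows, each a list of 7 numbers: the gripper command: -1 is shut, 1 is fully open, values between are in proportion, then the shift along the world's x, y, z in mm, then the turn, a rotation vector about the world's x, y, z in rad. A call has 1 to 5 rows; each row shifts and turns the commanded pose from where the row before left it; what a row does not reach is not made up. A row lasts 1/8 s, in which the tool goes at most 62.5 mm and 10.7 degrees, less where a joint would pass 70% of its speed; a pose out of reach is approached as far as the arm can. A call is refused whole if a number of a shift passes 62.5 or a number of a turn 0.188, either way. A call with a gripper value outside its range is refused whole. The fingers move at their own pace and stop on an object; FORCE is the grip in N (left out, the last holds). Time passes only in rows, so rows that do not move let the fingers close. It gives the time, the measured TCP pose, the force, the opening and the grip force at its end, in the units of the state.
- get_obs(): the state, without advancing time (a new reading comes with each control period).
- read_camera(name): name is "scene" or "top"; returns (picture, depth): 480x640x3 uint8, red, green, blue; 480x640 float32, m along the optical axis (not along the pixel's ray), 0 where there is no reading.
- camera_params(name): a dict with "intrinsics" (3x3 intrinsics, pixels), "k1" (the pictures are not rectified: a ray, as slopes to the right and down, at radius r is drawn at 1 + k1 r^2 times it, then the intrinsics apply), "cam_to_world" (4x4, takes a point from camera to world coordinates). Camera axes: x right, y up, looking along -z (the intrinsics and any distortion apply to the point x, -y, -z); pixel columns grow to the right and rows downward; lengths in m; the calibration is good to about 2 mm. A picture is of the moment at which its call begins. camera_params takes no time and is no camera call.
- hand_in(): hands the job in; it is judged then, once.
The state is a dict: "t": time; "q": joint angles; "joint_vel": joint speeds; "joint_torque": joint torques, N m; "eef_pos": TCP position; "tool_rot": TCP orientation; "contact_force": force on the tool from outside, world axes, zero at the start; "torque": the same for the moment, N m; "gripper_width": opening from 0.0 (shut) to 1.0 (fully open); "grasp_force": force on a finger pad.
Only numpy, scipy, OpenCV 4.12 (cv2) and the standard library are available. Lean on these libraries where they do the work, as an engineer would, in place of code of your own. Each camera call takes 0.05 s, during which the arm holds its last target. There are 200 camera calls.

## Task

Lock the specimen in the angled clamp: pick up the mallet by its handle, hold its face square over the head of the leaning steel pin, at least 4 cm clear, and knock the pin all the way down with a brisk blow or two along its slope. Then stand the mallet on its head again on the round cork pad and let go. Use only the mallet on the pin, and leave the glassware and other things on the bench where they are.

Things in the scene. Friction and masses are not known exactly. Their poses are not given: they have to be found in the camera images.
- mallet: Mallet, 0.3 kg, standing on its grey plastic head on the pad: head a cylinder 50 mm across and 84 mm tall, wooden handle a bar with rounded edges 24 mm wide, 30 mm deep, that sticks out level along the mallet's own -x from the head to 145 mm from the head's axis, its centre line 48 mm above the lower face. Origin: centre of the lower (striking) face; z runs up the head's axis, so the striking face looks to -z.
- mallet_grip (a point): Good grasp point in the handle, 75 mm from the head's axis, 48 mm above the striking face (axes as the mallet's; the handle is 24 mm wide along y). The mallet's balance point is about 8 mm from the head's axis.
- pad: Round cork pad, 110 mm across, 6 mm thick, fixed to the bench. Origin: centre of its underside; z up.
- clamp: Fixed angled specimen clamp: steel base plate 150 x 85 x 12 mm (x, y, z), grey pedestal and leaning block up to 56 mm wide, with a steel sleeve that leans 30 degrees from vertical towards the clamp's own -x. The sleeve's mouth, 40 mm across, is at x -20, z 105 mm. A white puck sits in stops at its foot on the +x side. Origin: centre of the base's underside; z up.
- pin_top (a point): Centre of the flat top of the lock pin's head, a steel mushroom 32 mm across and 12 mm thick that stands out of the sleeve. z points out along the pin's axis (30 degrees from vertical, towards the clamp's -x); y is level, the same as the clamp's y. Moves with the pin.
- lock_pin: The whole lock pin: mushroom head on a shank 16 mm across that slides in the sleeve. Origin on the pin's axis, 37 mm below the head's flat top; axes as pin_top.
- pin_travel (a joint): How far the pin has been driven down its axis: 0 = fully up (underside of the head 25 mm from the sleeve's mouth), 0.024 m = fully home against its stop (a gap of 1 mm is left). A spring (0 to 2.4 N) and friction of 8 N resist it; the friction holds it where it is left.
- beaker_250: Glass beaker, 71 x 77 x 92 mm, bystander. Origin: centre of its underside.
- flask_100: Conical glass flask, 62 mm across, 102 mm tall, bystander. Origin: centre of its underside.
- petri_0: Petri dish with lid, 90 mm across, 16 mm tall, bystander. Origin: centre of its underside.
- timer: Flat white timer, 62 x 66 x 21 mm, bystander. Origin: centre of its underside.
Things that resemble listed ones, but are neither listed nor needed, are in the scene too. There is more than one size of the pad; the job needs the largest.

How it is judged:
On the way, in this order (a step that is already met when the one before it is completed fails the run):
1. the mallet is held square (within 12 degrees) over the pin's head, its face at least 30 mm clear of it and within 25 mm of the pin's axis each way (angle between the z axis of mallet and the z axis of pin_top, either way round below 0.21 rad and z of mallet in the frame of pin_top above 0.03 m and x of mallet in the frame of pin_top between -0.025 and 0.025 m and y of mallet in the frame of pin_top between -0.025 and 0.025 m), for 0.05 s.
2. a blow: the mallet, square to the pin, drives it down at more than 0.03 m/s (angle between the z axis of mallet and the z axis of pin_top, either way round below 0.21 rad and contact force between mallet and lock_pin above 1 N and velocity of joint pin_travel above 0.03 m/s).
3. the pin is driven home (at least 21.5 of its 24 mm) (value of joint pin_travel above 0.0215 m), for 0.1 s.
At the end, for the whole second after the job is handed in: The pin is within 2.5 mm of fully home; the mallet stands on its striking face on the cork pad (head's axis within 32 mm of the pad's centre, upright within 0.1 rad), at rest and released (value of joint pin_travel above 0.0215 m and horizontal distance between mallet and pad below 0.032 m and z of mallet in the frame of pad between 0.002 and 0.01 m and angle between mallet's own z axis and vertical below 0.1 rad and linear speed of mallet below 0.02 m/s and angular speed of mallet below 0.2 rad/s and contact force between the fingers and mallet below 0.1 N); the robot touches nothing.
It fails at once if the robot itself pushes the pin (contact force between any of the fingers, the arm and lock_pin above 1 N).
It fails at once if a bystander is shifted by more than 20 mm or tipped (distance of any of beaker_250, flask_100, petri_0, timer from where it was at the start of the episode above 0.02 m or angle between any of beaker_250, flask_100, petri_0, timer's own z axis and vertical above 0.4 rad).
It also fails if it takes over 45 s, if anything falls off the work surface, if the arm or the gripper's body presses on something with over 40 N, if the wrist force passes 120 N, or if a joint passes its speed limit or range.

## Working session

There is one attempt and no reset: what is moved stays moved. The work goes in short steps, Python scripts to look and compute and a shell command to move; the robot and the scene stay as the last step left them, time stands still between calls to the robot, and variables do not carry over. Pictures are saved under pics/ and viewed, at most 10 in all, crops included, and the job is handed in when it is done.

```bash
mkdir -p pics
cat > h.py <<'E'
from station import *
import numpy as np, cv2
def ray(name,u,v):
    p=camera_params(name);K=np.array(p["intrinsics"]);T=np.array(p["cam_to_world"]);k=p["k1"]
    d=np.array([(u-K[0,2])/K[0,0],(v-K[1,2])/K[1,1]]);s=d.copy()
    for _ in range(20): s=d/(1+k*(s@s))
    return T[:3,3],T[:3,:3]@np.array([s[0],-s[1],-1.0])
def onz(name,u,v,z):
    o,d=ray(name,u,v);return o+d*(z-o[2])/d[2]
def atd(name,u,v,dep):
    o,d=ray(name,u,v);return o+d*dep
E
python3 - <<'E'
from h import *
for n in("scene","top"):
    im,d=read_camera(n);cv2.imwrite(f"pics/{n}0.png",im[:,:,::-1]);np.save(f"{n}0.npy",d)
    p=camera_params(n);print(n,np.round(p["cam_to_world"],3).tolist(),p["k1"],p["intrinsics"])
print(get_obs())
E
```

```text
scene [[0.561, 0.472, -0.68, -0.32], [-0.828, 0.31, -0.467, -0.562], [-0.01, 0.825, 0.565, 0.813], [0.0, 0.0, 0.0, 1.0]] -0.06441303202524691 [[557.57706196   0.         324.147987  ]
 [  0.         557.57706196 240.42945262]
 [  0.           0.           1.        ]]
top [[0.016, 0.998, -0.059, 0.451], [-1.0, 0.017, 0.002, -0.001], [0.003, 0.059, 0.998, 1.35], [0.0, 0.0, 0.0, 1.0]] -0.015192155545801975 [[482.26453123   0.         316.24943858]
 [  0.         482.26453123 239.63180865]
 [  0.           0.           1.        ]]
{'t': 0.1, 'q': array([-1.43510189,  0.47772095,  0.02233495,  1.55637578, -0.0115102 ,
        1.10929488, -0.08311433]), 'joint_vel': array([ 0.00016485, -0.00193612,  0.001353  , -0.00135362, -0.0020822 ,
       -0.00094221, -0.00066727]), 'joint_torque': array([ 3.78971468e-03, -5.97764468e+01,  1.61315527e+00, -2.81956422e+01,
        1.27418837e-02,  5.03416712e-03, -1.29468276e-05]), 'eef_pos': array([0.16280838, 0.65450801, 0.23041064]), 'tool_rot': array([-4.71134210e-05,  1.21591673e-01,  9.92579854e-01, -8.34192241e-04]), 'contact_force': array([ 0.67028316, -0.02928371, -0.43409377]), 'torque': array([-0.03499341,  0.00970691,  0.00060516]), 'grasp_force': 0.0, 'gripper_width': 1.0026454074740723}
```

View pics/scene0.png

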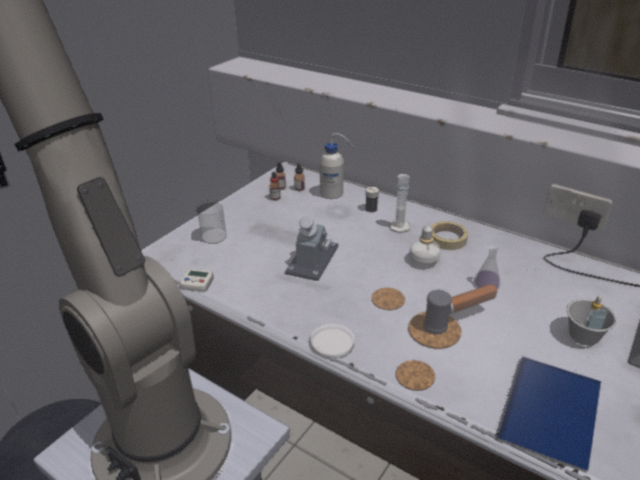

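View pics/top0.png

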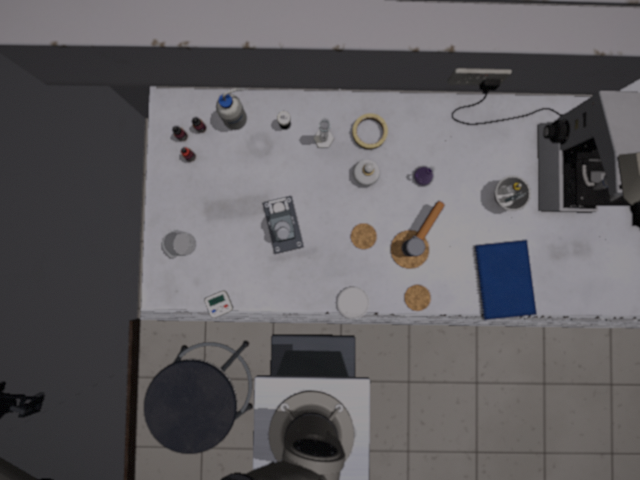

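The scene view shows the mallet standing on a pad at (435,325), with the clamp at (313,250). In the top view the mallet and pad are at (410,249), the handle runs to (440,203) and the clamp is at (283,224) with its white puck at the upper end. There are three cork pads, at top-view pixels (364,236), (410,249) and (417,297). The one at (410,249) under the mallet looks largest. I'll confirm this with an enlarged crop and measure.

Run:
```python
from h import *
t=cv2.imread("pics/top0.png");s=cv2.imread("pics/scene0.png")
r=lambda im,x,y,w,h:cv2.resize(im[y:y+h,x:x+w],(400,300),interpolation=cv2.INTER_CUBIC)
cv2.imwrite("pics/crop.png",np.vstack([np.hstack([r(t,243,190,80,60+0),r(s,273,210,80,60)]),np.hstack([r(t,340,200,120,90+20)[:],r(s,360,270,160,120)])]))
# cork pads
hsv=cv2.cvtColor(t,cv2.COLOR_BGR2HSV);m=cv2.inRange(hsv,(5,70,60),(22,255,255));m[:, :340]=0;m[:170]=0
for c in cv2.findContours(m,0,2)[0]:
    if cv2.contourArea(c)>80:
        hull=cv2.convexHull(c);(u,v),R=cv2.minEnclosingCircle(c);p=onz("top",u,v,.006);q=onz("top",u+R,v,.006);print("cork",u,v,R,p.round(4),np.linalg.norm(p-q)*2)
d=np.load("top0.npy")
def cloud(n,x0,y0,x1,y1):
    d=np.load(n+"0.npy");return np.array([np.r_[atd(n,u,v,d[v,u]),u,v] for v in range(y0,y1) for u in range(x0,x1) if d[v,u]>0])
for n,b1,b2 in(("top",(255,190,310,260),(390,190,450,275)),("scene",(280,210,345,280),(405,280,500,350))):
    C=cloud(n,*b1);np.save(f"clamp_{n}.npy",C);M=cloud(n,*b2);np.save(f"mal_{n}.npy",M)
    h=M[(M[:,2]>.082)&(M[:,2]<.1)];print(n,"head top",len(h),h.mean(0).round(4),(h.max(0)-h.min(0))[:2])
    h=M[(M[:,2]>.058)&(M[:,2]<.076)];print("handle",len(h),h.mean(0).round(4));
    k=C[C[:,2]>.12];print("pin",len(k),k[:,:3].mean(0).round(4),k[:,:3].min(0).round(4),k[:,:3].max(0).round(4))
    print(np.histogram(C[:,2],np.arange(-.02,.17,.01))[0])
```

```text
cork 417.0 297.25 12.906009674072266 [ 0.3749 -0.2865  0.006 ] 0.0718466588499447
cork 363.2438049316406 235.89669799804688 12.631056785583496 [ 0.5432 -0.1352  0.006 ] 0.07066468341687682
cork 419.5 233.0 37.7260856628418 [ 0.5539 -0.2927  0.006 ] 0.21181777251437203Traceback (most recent call last):
  File "<stdin>", line 14, in <module>
  File "<stdin>", line 12, in cloud
  File "h.py", line 11, in atd
    o,d=ray(name,u,v);return o+d*dep
        ~~~^^^^^^^^^^
  File "h.py", line 4, in ray
    p=camera_params(name);K=np.array(p["intrinsics"]);T=np.array(p["cam_to_world"]);k=p["k1"]
ValueError: time passes only in moves, steps and waits
```

View pics/crop.png

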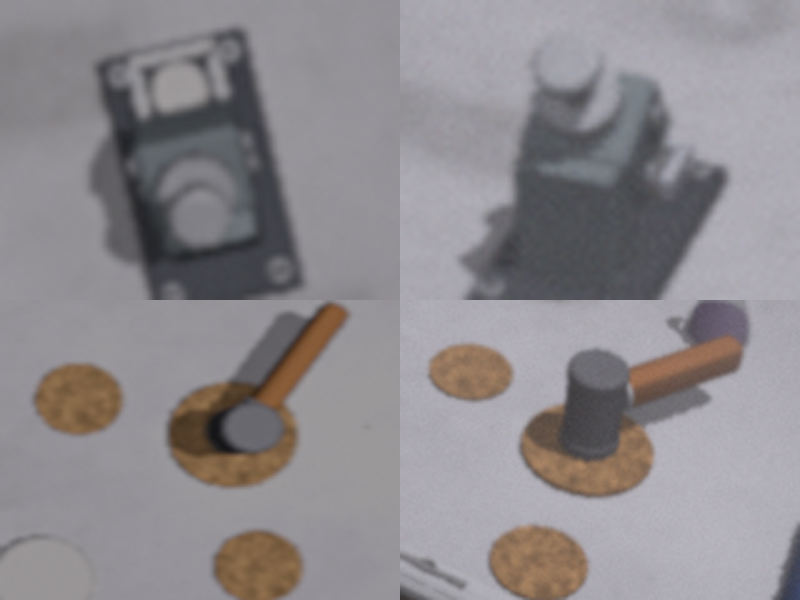

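The crop confirms it: the middle pad under the mallet is clearly the largest, and the other two are about 71 mm across. The pin head's top disc is at about top (283,233) and scene (306,223), and the sleeve collar is behind it. Next I'll cache the calibration and measure.

```bash
python3 - <<'E'
from station import *
import pickle;pickle.dump({n:camera_params(n) for n in("scene","top")},open("cam.pkl","wb"))
E
sed -i 's/^import numpy as np, cv2/import numpy as np, cv2, pickle\nP=pickle.load(open("cam.pkl","rb"))/; s/p=camera_params(name)/p=P[name]/' h.py
python3 - <<'E'
from h import *
t=cv2.imread("pics/top0.png");hsv=cv2.cvtColor(t,cv2.COLOR_BGR2HSV)
def cloud(n,x0,y0,x1,y1):
    d=np.load(n+"0.npy");return np.array([np.r_[atd(n,u,v,d[v,u]),u,v] for v in range(y0,y1) for u in range(x0,x1) if d[v,u]>0])
for n,b1,b2 in(("top",(255,190,310,260),(390,190,450,275)),("scene",(280,210,345,280),(405,280,500,350))):
    C=cloud(n,*b1);np.save(f"clamp_{n}.npy",C);M=cloud(n,*b2);np.save(f"mal_{n}.npy",M)
    h=M[(M[:,2]>.084)&(M[:,2]<.1)];print(n,"head top",len(h),h.mean(0).round(4),(h.max(0)-h.min(0))[:2].round(3))
    h=M[(M[:,2]>.058)&(M[:,2]<.076)];print("handle",len(h),h.mean(0).round(4))
    for lo in(.12,.13):
        k=C[C[:,2]>lo];print("pin",lo,len(k),k.mean(0).round(4),k[:,:3].min(0).round(3),k[:,:3].max(0).round(3))
    print(np.histogram(C[:,2],np.arange(-.02,.17,.01))[0])
# pad: cork/orange/handle mask; orange handle is more saturated
x0,y0=385,195;sub=hsv[y0:275,x0:450];
m=cv2.inRange(hsv,(5,70,40),(22,255,255))
ys,xs=np.nonzero(m[222:272,388:435]);pts=np.c_[xs+388,ys+222].astype(np.float32)
bot=np.array([[u,pts[pts[:,0]==u][:,1].max()] for u in np.unique(pts[:,0]) if 394<u<427])
W=np.array([onz("top",u,v+.5,.006) for u,v in bot])
A=np.c_[2*W[:,:2],np.ones(len(W))];c=np.linalg.lstsq(A,(W[:,:2]**2).sum(1),rcond=None)[0];print("pad fit",c[:2].round(4),np.sqrt(c[2]+c[0]**2+c[1]**2).round(4))
# handle
mh=cv2.inRange(hsv,(3,150,90),(16,255,255));mh[:,:400]=0;mh[:190]=0;mh[236:]=0;mh[:,450:]=0
ys,xs=np.nonzero(mh);H=np.array([onz("top",u,v,.069)[:2] for u,v in zip(xs,ys)]);l=cv2.fitLine(H.astype(np.float32),2,0,.01,.01).ravel()
print("handle",len(H),l.round(4),"deg",np.degrees(np.arctan2(l[1],l[0])),"far",H[np.argmax(H@l[:2]*np.sign(l[0]))])
# clamp base plate dark
g=cv2.cvtColor(t,cv2.COLOR_BGR2GRAY);print(g[205:212,262:290:3],g[228,250:310:4])
# flask
mp=cv2.inRange(hsv,(120,60,20),(160,255,200));ys,xs=np.nonzero(mp[150:200,400:450]);u,v=xs.mean()+400,ys.mean()+150;print("flask",u,v,onz("top",u,v,.03))
E
```

```text
top head top 283 [ 5.126000e-01 -2.644000e-01  9.020000e-02  4.156325e+02  2.462226e+02] [0.048 0.049]
handle 404 [ 5.825000e-01 -3.062000e-01  6.790000e-02  4.295817e+02  2.207426e+02]
pin 0.12 122 [5.394000e-01 8.100000e-02 1.339000e-01 2.828361e+02 2.325738e+02] [0.526 0.065 0.122] [0.554 0.096 0.143]
pin 0.13 103 [5.414000e-01 8.120000e-02 1.352000e-01 2.827087e+02 2.317573e+02] [0.53  0.065 0.13 ] [0.554 0.096 0.143]
[   0  901 1433  648  172   50    4   10   23   91   98  122  107   53
   19   92   11    0]
scene head top 343 [ 5.087000e-01 -2.690000e-01  8.910000e-02  4.389271e+02  2.980845e+02] [0.05  0.049]
handle 653 [ 5.614000e-01 -3.055000e-01  6.630000e-02  4.644196e+02  2.990750e+02]
pin 0.12 143 [5.375000e-01 7.570000e-02 1.314000e-01 3.062937e+02 2.227413e+02] [0.524 0.06  0.12 ] [0.554 0.094 0.143]
pin 0.13 91 [5.403000e-01 7.690000e-02 1.345000e-01 3.065495e+02 2.208242e+02] [0.526 0.06  0.13 ] [0.554 0.094 0.143]
[   0 1280 1462  608  129   81   85  106  108  196  122  109   83   12
   52   87    4    0]
pad fit [ 0.5107 -0.2642] 0.0544
handle 172 [ 0.8435 -0.5371  0.5868 -0.3065] deg -32.486233 far [ 0.63059033 -0.33377204]
[[107 109 133 121 136 154 154 131 143  64]
 [113 103 120 129 144 154 154 142 141  72]
 [114  82  92 134 146 153 154 147 140  83]
 [115  63  69 139 147 154 155 147 131  86]
 [118  61  68 146 145 155 155 138 105  76]
 [121  62  67 148 138 153 146 114  76  65]
 [127  63  63 145 118 139 115  82  64  62]] [147 146 147 105  95  53  93 106 130 117 107  66  76 148 148]
flask 423.07860262008734 175.41484716157206 [ 0.7121317  -0.29687564  0.03      ]
```

Run:
```python
from h import *
t=cv2.imread("pics/top0.png");g=cv2.cvtColor(t,cv2.COLOR_BGR2GRAY)
print("pin top@.137",onz("top",283.2,233.4,.137).round(4),"scene",onz("scene",306.2,222.8,.137).round(4))
d=np.load("top0.npy");
for px in((262.4,203),(291.6,196),(303,247)):print(onz("top",*px,.012).round(4))
m=(g[190:262,250:315]<118).astype(np.uint8)
ys,xs=np.nonzero(m)
C=np.load("clamp_top.npy")
L=C[(C[:,2]>.006)&(C[:,2]<.02)];
W=np.array([onz("top",u,v,.012)[:2] for u,v in zip(L[:,3],L[:,4]) if g[int(v),int(u)]<112])
(c,(w,h),a)=cv2.minAreaRect(W.astype(np.float32));print("plate",c,w,h,a)
for n in("top","scene"):
    C=np.load(f"clamp_{n}.npy");
    from numpy.linalg import lstsq
    k=C[(C[:,2]>.127)];A=np.c_[k[:,:2],np.ones(len(k))]
    co=lstsq(A,k[:,2],rcond=None)[0];r=abs(A@co-k[:,2])
    for _ in range(5):
        g2=r<.003;co=lstsq(A[g2],k[g2,2],rcond=None)[0];r=abs(A@co-k[:,2])
    nn=np.array([-co[0],-co[1],1]);nn/=np.linalg.norm(nn);print(n,"normal",nn.round(3),g2.sum(),k[g2][:,:3].mean(0).round(4),k[g2][:,:3].min(0).round(3),k[g2][:,:3].max(0).round(3))
# points for bystanders
```

```text
pin top@.137 [0.5371 0.0798 0.137 ] scene [0.53   0.0704 0.137 ]
[0.6301 0.148  0.012 ]
[0.6512 0.0668 0.012 ]
[0.5091 0.0324 0.012 ]
plate (0.5691893696784973, 0.09811489284038544) 0.1492263227701187 0.10077150166034698 14.511024475097656
top normal [-0.466 -0.052  0.884] 89 [0.5387 0.0805 0.1341] [0.526 0.065 0.127] [0.551 0.096 0.141]
scene normal [-0.359 -0.065  0.931] 88 [0.5385 0.0765 0.1336] [0.524 0.06  0.128] [0.551 0.093 0.14 ]
```

```bash
python3 -m creep '[[1,62,-62,30,0,0,0],[1,62,-62,0,0,0,0],[1,62,-62,0,0,0,0],[1,0,-62,0,0,0,0],[1,0,-62,0,0,0,0]]' 120; python3 -c "
from station import *;print(get_obs()['q'])"
```

```text
t: 0.72
eef_pos: [0.2936, 0.3985, 0.251]
tool_rot: [-0.0, 0.122, 0.992, -0.0]
contact_force: [0.2, -0.7, 1.2]
gripper_width: 0.999
grasp_force: 0.0
[-1.13898397  0.15785586  0.08629903  1.95749607 -0.01565446  1.02766247
  0.27999351]
```

Measured, with top and scene averaged:

| Thing | Value |
|---|---|
| Pad and mallet head | (0.511, -0.2665) |
| Handle direction | -31.5° |
| Grip point | (0.575, -0.306, 0.054) |
| Pin top | (0.537, 0.079, 0.135) |
| Clamp yaw | 14° |

These agree with the given sizes (head top at 0.09, plate 146 x 84 mm, pin top near 0.137). I'll move to the mallet.

```bash
python3 -m creep '[[1,22,-54,0,0,0,-0.05],[1,22,-54,0,0,0,-0.05],[1,22,-54,0,0,0,-0.05],[1,22,-54,0,0,0,-0.05],[1,22,-54,0,0,0,-0.05]]' 120; python3 -m creep '[[1,22,-54,0,0,0,-0.055],[1,22,-54,0,0,0,0],[1,22,-54,0,0,0,0],[1,22,-54,0,0,0,0],[1,22,-54,0,0,0,0]]';python3 -m creep '[[1,22,-54,0,0,0,0],[1,22,-54,0,0,0,0],[1,17,-55,0,0,0,0],[1,0,0,0,0,0,0]]'; python3 -c "
from station import *;print(get_obs()['q'])"
```

```text
t: 1.35
eef_pos: [0.4034, 0.129, 0.2516]
tool_rot: [0.0, 0.245, 0.969, 0.0]
contact_force: [0.0, -0.5, 0.1]
gripper_width: 0.999
grasp_force: 0.0
t: 1.98
eef_pos: [0.5135, -0.1406, 0.2515]
tool_rot: [-0.0, 0.271, 0.963, 0.0]
contact_force: [1.0, 0.3, -0.6]
gripper_width: 0.997
grasp_force: 0.0
t: 2.48
eef_pos: [0.5729, -0.3077, 0.2509]
tool_rot: [-0.0, 0.274, 0.962, -0.002]
contact_force: [-0.7, 1.0, -0.8]
gripper_width: 0.997
grasp_force: 0.0
[-0.06370488  0.48157684  0.65352584  1.6299272  -0.31135489  1.13714292
  1.68207821]
```

```bash
python3 -m creep '[[1,0.5,0.5,-60,0,0,0],[1,0.5,0.5,-60,0,0,0],[1,0.5,0.5,-50,0,0,0],[1,0,0,-30,0,0,0],[1,0,0,-16,0,0,0]]'; python3 -m creep '[[1,0,0,0,0,0,0],[0,0,0,0,0,0,0],[-0.3,0,0,0,0,0,0],[-0.6,0,0,0,0,0,0],[-1,0,0,0,0,0,0]]' 120;python3 -m creep '[[-1,0,0,0,0,0,0],[-1,0,0,0,0,0,0],[-1,0,0,0,0,0,0],[-1,0,0,0,0,0,0]]'
python3 - <<'E'
from h import *
im,d=read_camera("scene");i2,_=read_camera("top")
r=lambda im,x,y:cv2.resize(im[y:y+150,x:x+200],(400,300),interpolation=3)
cv2.imwrite("pics/grip.png",np.hstack([r(im,350,220),r(i2,320,160)])[:,:,::-1])
E
```

```text
t: 3.1
eef_pos: [0.5748, -0.2989, 0.0336]
tool_rot: [-0.002, 0.27, 0.963, 0.001]
contact_force: [-0.4, -0.7, -0.1]
gripper_width: 1.002
grasp_force: 0.0
t: 3.72
eef_pos: [0.576, -0.3011, 0.0364]
tool_rot: [0.001, 0.271, 0.963, -0.0]
contact_force: [-0.5, -1.2, 5.0]
gripper_width: 0.266
grasp_force: 116.3
t: 4.22
eef_pos: [0.576, -0.3011, 0.0364]
tool_rot: [0.001, 0.271, 0.963, -0.0]
contact_force: [-0.5, -0.3, 5.2]
gripper_width: 0.262
grasp_force: 116.3
```

View pics/grip.png

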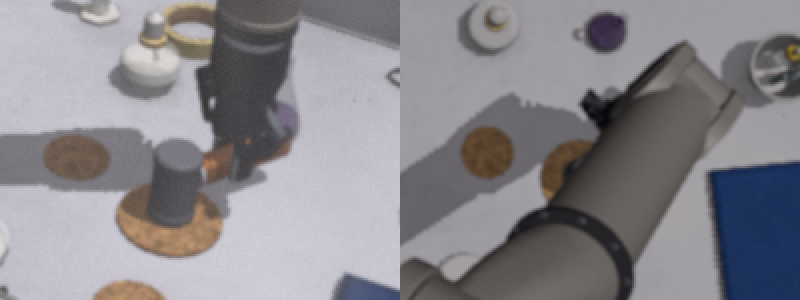

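The scene crop shows the fingers closed on the handle beyond the head, with the mallet still standing on the pad. I'll lift it and measure the head in the gripper.

```bash
python3 -m creep '[[-1,0,0,15,0,0,0],[-1,0,0,40,0,0,0],[-1,0,0,50,0,0,0],[-1,0,0,50,0,0,0],[-1,0,0,0,0,0,0]]'
python3 - <<'E'
from h import *
im,d=read_camera("scene");o=get_obs();e=o['eef_pos'];print(e,o['contact_force'],o['torque'],o['tool_rot'])
C=np.array([np.r_[atd("scene",u,v,d[v,u]),im[v,u]] for v in range(180,330) for u in range(380,500) if d[v,u]>0])
# mallet in tool-yaw frame: hx along handle, hy across
a=np.radians(58.4-90);hx=np.array([np.cos(a),np.sin(a)]);hy=np.array([-hx[1],hx[0]])
q=C[:,:2]-e[:2];X=q@hx;Y=q@hy;Z=C[:,2]-e[2]
s=(X<-.04)&(X>-.11)&(abs(Y)<.04)&(Z>-.05)&(Z<.08)
print(s.sum(),np.histogram(Z[s],np.arange(-.05,.08,.01))[0])
tp=s&(Z>.045);print("top",tp.sum(),X[tp].mean(),Y[tp].mean(),Z[tp].mean(),X[tp].min(),X[tp].max(),Y[tp].min(),Y[tp].max())
co=np.linalg.lstsq(np.c_[X[tp],Y[tp],np.ones(tp.sum())],Z[tp],rcond=None)[0];print(co)
# lower side
for z in np.arange(-.04,.05,.01):
    k=s&(abs(Z-z)<.005);print(round(z,3),k.sum(),X[k].mean().round(4),X[k].min().round(4),Y[k].min().round(4),Y[k].max().round(4))
E
```

```text
t: 4.95
eef_pos: [0.5776, -0.3023, 0.1953]
tool_rot: [0.004, 0.271, 0.963, -0.0]
contact_force: [0.3, -0.0, -4.3]
gripper_width: 0.265
grasp_force: 117.6
[ 0.57624826 -0.30097629  0.19236877] [ 0.39924157 -0.50065753 -4.08409284] [-0.09825414 -0.18283749 -0.01550219] [1.64435930e-03 2.71010411e-01 9.62575011e-01 4.24490698e-05]
1257 [  0   0  56 134 109 108 126 131 129 110 354   0]
top 422 -0.07393054600813909 -0.009337685177361006 0.053751031101239785 -0.09601519433823935 -0.04510779902943596 -0.031040647700734045 0.01734314949497445
[0.08316943 0.09653341 0.06080119]<stdin>:13: RuntimeWarning: Mean of empty slice.
  ret = ret.dtype.type(ret / rcount)
Traceback (most recent call last):
ValueError: zero-size array to reduction operation minimum which has no identity
```

Lifted and held: the head axis is about 73 mm from the TCP along the handle, and its top is 54 mm above the TCP, as expected. I'll swing over towards the pin with a yaw of -0.777 and a tilt of 30°, staying high.

```bash
python3 -m creep '[[-1,-10,40,35,0,0,-0.155],[-1,-10,50,35,0,0,-0.155],[-1,-10,50,10,0,0,-0.155],[-1,-10,50,0,0,0,-0.155],[-1,-10,50,0,0,0,-0.157]]'; python3 -m creep '[[-1,-10,40,0,0.032,-0.127,0],[-1,-10,20,0,0.032,-0.127,0],[-1,-5,0,0,0.032,-0.127,0],[-1,-5,0,0,0.031,-0.127,0],[-1,0,0,0,0,0,0]]'
python3 - <<'E'
from station import *
from scipy.spatial.transform import Rotation as R
import numpy as np
o=get_obs();q=o['tool_rot'];M=R.from_quat(q,scalar_first=True).as_matrix();print(o['eef_pos'],o['q'].round(2),"-z",-M[:,2].round(3),"y",M[:,1].round(3))
E
```

```text
t: 5.62
eef_pos: [0.5238, -0.0586, 0.2688]
tool_rot: [-0.001, 0.617, 0.787, -0.001]
contact_force: [0.2, -0.4, -3.5]
gripper_width: 0.264
grasp_force: 117.8
t: 6.25
eef_pos: [0.4908, -0.001, 0.2668]
tool_rot: [0.156, 0.595, 0.762, 0.202]
contact_force: [0.7, -1.0, -4.1]
gripper_width: 0.262
grasp_force: 118.4
[ 0.49079662 -0.00101162  0.26678516] [-0.91 -0.23  0.75  2.33  0.21  0.48 -0.04] -z [-0.479 -0.122  0.87 ] y [0.843 0.211 0.494]
```

```bash
python3 -m creep '[[-1,12,0,-29,0,0,0],[-1,12,-1,-30,0,0,0],[-1,0,0,0,0,0,0]]'
python3 - <<'E'
from h import *
from scipy.spatial.transform import Rotation as R
r=lambda im,x,y:cv2.resize(im[y:y+90,x:x+120],(400,300),interpolation=3)
im,d=read_camera("scene");i2,d2=read_camera("top");cv2.imwrite("pics/hov.png",np.hstack([r(im,250,180),r(i2,230,180)])[:,:,::-1])
o=get_obs();e=o['eef_pos'];M=R.from_quat(o['tool_rot'],scalar_first=True).as_matrix();n=-M[:,2];y=M[:,1];h=np.cross(n,y);h=h if h[1]<0 else -h
print(e,o['q'].round(2),"n",n,"h",h)
np.save("s1.npy",d);np.save("t1.npy",d2)
for nm,dd in(("scene",d),("top",d2)):
    C=np.array([np.r_[atd(nm,u,v,dd[v,u]),u,v] for v in range(150,280) for u in range(230,360) if dd[v,u]>0])
    q=C[:,:3]-e;X,Y,Z=q@h,q@y,q@n
    s=(X<-.04)&(X>-.11)&(abs(Y)<.04)&(Z>.045)&(Z<.065)
    print(nm,"headtop",s.sum(),*[(a[s].mean().round(4),a[s].min().round(4),a[s].max().round(4)) for a in(X,Y,Z)])
    if s.sum()>20: print(np.linalg.lstsq(np.c_[X[s],Y[s],np.ones(s.sum())],Z[s],rcond=None)[0])
    s=(X<-.04)&(X>-.11)&(abs(Y)<.04)
    print(np.histogram(Z[s],np.arange(-.15,.08,.01))[0])
    for lo in (-.1,-.09):
        k=s&(Z>lo)&(Z<lo+.01);print("pin",k.sum(), X[k].mean(),Y[k].mean())
E
```

```text
t: 6.62
eef_pos: [0.5134, 0.0024, 0.2187]
tool_rot: [0.15, 0.594, 0.764, 0.202]
contact_force: [0.1, 0.4, -3.8]
gripper_width: 0.266
grasp_force: 118.2
[0.51388674 0.00324068 0.22001146] [-1.23 -0.09  1.17  2.35 -0.1   0.33  0.29] n [-0.47230637 -0.13295928  0.87134868] h [ 0.25080423 -0.96796644 -0.01175613]
scene headtop 400 (np.float64(-0.0663), np.float64(-0.0926), np.float64(-0.0418)) (np.float64(-0.0053), np.float64(-0.0284), np.float64(0.022)) (np.float64(0.0517), np.float64(0.0453), np.float64(0.0569))
[-0.01560615  0.02006663  0.05078415]
[201  66  77   3  27 120   0   0   0   0   0   1  43  53  48  40  48  67
  59 105 322   0]
pin 120 -0.06336410626539232 -0.00717207424517202
pin 0 nan nan
top headtop 356 (np.float64(-0.0719), np.float64(-0.096), np.float64(-0.0482)) (np.float64(0.001), np.float64(-0.0249), np.float64(0.0236)) (np.float64(0.0529), np.float64(0.0455), np.float64(0.0582))
[-0.01040469 -0.03881655  0.05220164]
[198  47  65   0  18  78   0   0   0   0   0   0  24  53  32  34  42  56
  55  50 321   0]
pin 78 -0.06724440420857944 -0.00130540933581751
pin 0 nan nan<stdin>:17: RuntimeWarning: Mean of empty slice.
  ret = ret.dtype.type(ret / rcount)
```

View pics/hov.png

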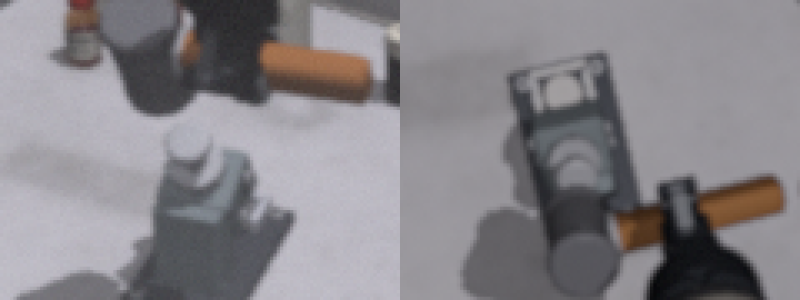

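The mallet is square over the pin and its axis lines up within about 5 mm. The face is about 65 mm clear. In the left crop the pin head is at (187,140), directly below the face. Some joints are near their ranges, so I'll test tracking with a small move along the slope.

```bash
python3 -m creep '[[-1,5,1,-9,0,0,0],[-1,5,1,-9,0,0,0],[-1,0,0,0,0,0,0]]'
cat > st.py <<'E'
from station import *
from scipy.spatial.transform import Rotation as R
import numpy as np
P=np.array([.5385,.0805,.1355]);n0=np.array([-.485,-.121,.866]);h0=np.array([.242,-.970,0])
o=get_obs();e=o['eef_pos'];M=R.from_quat(o['tool_rot'],scalar_first=True).as_matrix();n=-M[:,2];y=M[:,1];h=np.cross(n,y);h*=-np.sign(h[1])
f=e-n*.030-h*.0725-P
print(e.round(4),"q",o['q'].round(2),"n",n.round(3),"tilterr",np.degrees(np.arccos(n@n0)).round(1),"face vs pin: h",(f@h0).round(4),"n",(f@n0).round(4),"s",(f@np.cross(n0,h0)).round(4),o['contact_force'].round(1),o['gripper_width'])
E
python3 st.py
```

```text
t: 7.1
eef_pos: [0.5176, 0.0052, 0.2084]
tool_rot: [0.151, 0.594, 0.763, 0.206]
contact_force: [0.4, 0.6, -2.9]
gripper_width: 0.263
grasp_force: 118.4
[0.5176 0.0052 0.2084] q [-1.5  -0.1   1.45  2.36 -0.07  0.29  0.29] n [-0.475 -0.135  0.87 ] tilterr 1.3 face vs pin: h -0.005 n 0.0536 s 0.0029 [ 0.4  0.6 -2.9] 0.2633350024066011
```

The face is 54 mm over the pin and square, but q3 is at 1.45 (limit 1.46) and q4 and q6 are also near their limits. This wrist posture won't carry the blow. I'll put the mallet back and regrasp with the tool leaned about 25° outward along the handle. With the handle towards the clamp's +x, the tool will then be near vertical at the strike.

```bash
python3 -m creep '[[-1,-3,-3,30,-0.032,0.127,0],[-1,5,-25,25,-0.032,0.127,0],[-1,10,-45,0,-0.032,0.127,0],[-1,10,-50,0,-0.031,0.127,0],[-1,10,-55,0,0,0,0.155]]'; python3 -m creep '[[-1,10,-55,0,0,0,0.155],[-1,10,-50,-20,0,0,0.155],[-1,6,-23,-40,0,0,0.155],[-1,0,0,-20,0,0,0.157],[-1,0,0,0,0,0,0]]'; python3 st.py
```

```text
t: 7.72
eef_pos: [0.5495, -0.1428, 0.2596]
tool_rot: [0.029, 0.549, 0.834, 0.043]
contact_force: [0.3, -0.8, -2.7]
gripper_width: 0.259
grasp_force: 117.9
t: 8.35
eef_pos: [0.5718, -0.2726, 0.179]
tool_rot: [0.014, 0.274, 0.96, 0.053]
contact_force: [0.1, 0.9, -3.1]
gripper_width: 0.263
grasp_force: 118.2
[ 0.5718 -0.2726  0.179 ] q [-0.11  0.55  0.73  1.75 -0.55  1.03  1.86] n [-0.057 -0.095  0.994] tilterr 25.9 face vs pin: h 0.2962 n 0.0626 s -0.0808 [ 0.1  0.9 -3.1] 0.26303126242863895
```

```bash
python3 -m creep '[[-1,4,-28,-20,-0.095,0.057,0],[-1,0,0,-30,0,0,0],[-1,0,0,0,0,0,0]]'; python3 st.py
```

```text
t: 8.72
eef_pos: [0.5761, -0.2989, 0.13]
tool_rot: [0.0, 0.274, 0.962, -0.001]
contact_force: [-0.0, -0.4, -2.7]
gripper_width: 0.264
grasp_force: 117.9
[ 0.5761 -0.2989  0.13  ] q [-0.13  0.65  0.74  1.75 -0.52  0.95  1.84] n [0.    0.001 1.   ] tilterr 30.0 face vs pin: h 0.3252 n 0.0222 s -0.1095 [-0.  -0.4 -2.7] 0.2635250138464002
```

```bash
python3 -m creep '[[-1,0,-1.5,-50,0,0,0],[-1,0,0,-35,0,0,0],[-1,0,0,-6,0,0,0],[-1,0,0,-1.5,0,0,0],[-1,0,0,0,0,0,0]]'; python3 -m creep '[[-0.2,0,0,0,0,0,0],[0.2,0,0,0,0,0,0],[0.6,0,0,0,0,0,0],[0.6,0,0,0,0,0,0]]';python3 st.py
```

```text
t: 9.35
eef_pos: [0.5774, -0.3032, 0.0412]
tool_rot: [0.003, 0.273, 0.962, -0.002]
contact_force: [-0.2, -0.9, -3.0]
gripper_width: 0.261
grasp_force: 118.0
t: 9.85
eef_pos: [0.5762, -0.3025, 0.0393]
tool_rot: [0.002, 0.273, 0.962, -0.002]
contact_force: [-0.1, -0.1, 0.6]
gripper_width: 0.8
grasp_force: 0.0
[ 0.5762 -0.3025  0.0393] q [-0.06  0.76  0.65  1.79 -0.62  0.8   1.91] n [-0.002  0.005  1.   ] tilterr 30.0 face vs pin: h 0.3289 n -0.0563 s -0.1556 [-0.1 -0.1  0.6] 0.7996272383876087
```

```bash
python3 -m creep '[[0.6,-2,1,0,0.076,0.124,0],[0.6,-2,1,0,0.076,0.124,0],[0.6,-2,1,-1,0.076,0.124,0],[0.6,-1,1,-1,0,0,0],[0.6,0,0,0,0,0,0]]'; python3 st.py
```

```text
t: 10.48
eef_pos: [0.5686, -0.2985, 0.0368]
tool_rot: [-0.206, 0.267, 0.94, 0.056]
contact_force: [0.5, 0.2, 0.1]
gripper_width: 0.799
grasp_force: 0.0
[ 0.5686 -0.2985  0.0368] q [ 0.05  0.97  0.64  1.43 -0.52  1.37  1.82] n [ 0.358 -0.215  0.909] tilterr 50.3 face vs pin: h 0.3188 n -0.0242 s -0.1494 [0.5 0.2 0.1] 0.7993230165545391
```

```bash
python3 -m creep '[[0,0,0,0,0,0,0],[-0.6,0,0,0,0,0,0],[-1,0,0,0,0,0,0],[-1,0,0,0,0,0,0],[-1,0,0,0,0,0,0]]' 120; python3 -m creep '[[-1,0,0,15,0,0,0],[-1,0,0,45,0,0,0],[-1,0,0,55,0,0,0],[-1,0,25,50,0,0,0],[-1,0,40,40,0,0,0.1]]'; python3 -m creep '[[-1,-2,55,10,0,0,0.174],[-1,-3,55,8,0,0,0.174],[-1,-3,55,8,0,0,0.174],[-1,-3,55,0,0,0,0.174],[-1,-3,50,0,0,0,0]]';python3 -m creep '[[-1,0,20,0,0.032,-0.127,0],[-1,0,20,0,0.032,-0.127,0],[-1,0,6,0,0.032,-0.127,0],[-1,0,0,0,0.031,-0.127,0],[-1,0,0,0,0,0,0]]'; python3 st.py
```

```text
t: 11.1
eef_pos: [0.5693, -0.2985, 0.0379]
tool_rot: [-0.207, 0.267, 0.94, 0.056]
contact_force: [-0.3, 0.4, 7.0]
gripper_width: 0.266
grasp_force: 116.9
t: 11.72
eef_pos: [0.5682, -0.2357, 0.2445]
tool_rot: [-0.208, 0.221, 0.952, 0.045]
contact_force: [1.3, 0.8, -3.3]
gripper_width: 0.269
grasp_force: 117.5
t: 12.35
eef_pos: [0.5546, 0.0407, 0.2683]
tool_rot: [-0.212, -0.121, 0.969, -0.028]
contact_force: [1.1, -0.0, -4.7]
gripper_width: 0.265
grasp_force: 117.9
t: 12.98
eef_pos: [0.5526, 0.0815, 0.2682]
tool_rot: [0.045, -0.12, 0.992, 0.004]
contact_force: [-0.8, -0.3, -3.0]
gripper_width: 0.269
grasp_force: 117.9
[0.5526 0.0815 0.2682] q [-0.75  0.22  0.57  1.89 -0.14  0.98  1.7 ] n [-0.088 -0.02   0.996] tilterr 24.8 face vs pin: h 0.0027 n 0.0503 s 0.1315 [-0.8 -0.3 -3. ] 0.2689700659484566
```

```bash
cat > chk.py <<'E'
from h import *
import sys
e=get_obs()['eef_pos'];n=np.array([-.485,-.121,.866]);hs=np.array([.840,.2095,.5]);y=np.cross(n,hs)
r=lambda im,x,y:cv2.resize(im[y:y+90,x:x+120],(400,300),interpolation=3);out=[]
F=e-0  # reference = TCP
for nm,(cx,cy) in(("scene",(250,150)),("top",(230,180))):
    im,dd=read_camera(nm);out.append(r(im,cx,cy))
    C=np.array([np.r_[atd(nm,u,v,dd[v,u]),im[v,u]] for v in range(130,280) for u in range(230,360) if dd[v,u]>0])
    q=C[:,:3]-e;X,Y,Z=q@hs,q@y,q@n
    s=(X<-.035)&(X>-.12)&(abs(Y)<.035)
    print(nm,np.histogram(Z[s],np.arange(-.16,.1,.01))[0])
    t=s&(Z>Z[s&(Z>0)].max()-.011)
    print("headtop",t.sum(),[(a[t].mean().round(4),((a[t].min()+a[t].max())/2).round(4)) for a in(X,Y,Z)],"slopes",np.linalg.lstsq(np.c_[X[t],Y[t],np.ones(t.sum())],Z[t],rcond=None)[0].round(3))
    p=np.array([.5385,.0805,.1355])-e;print("pin P in frame",(p@hs).round(4),(p@y).round(4),(p@n).round(4))
    k=(abs(X-p@hs)<.025)&(abs(Y-p@y)<.025)&(abs(Z-p@n)<.008);print("pin seen",k.sum(),X[k].mean().round(4),Y[k].mean().round(4),Z[k].mean().round(4))
cv2.imwrite(sys.argv[1],np.hstack(out)[:,:,::-1])
E
python3 chk.py pics/hov2.png
```

```text
scene [231 112  29   0  78  69   0   0   0   0   0   0   2  60  75  56  54  67
  67  44 123 308   0   0   0]
headtop 398 [(np.float64(-0.0639), np.float64(-0.062)), (np.float64(-0.0056), np.float64(-0.0047)), (np.float64(0.0515), np.float64(0.0511))] slopes [0.016 0.027 0.053]
pin P in frame -0.0784 0.0024 -0.108
pin seen 138 -0.0821 -0.0018 -0.1101
top [0 0 0 0 0 0 0 0 0 0 0 0 0 0 0 0 0 0 0 0 0 0 0 0 0]Traceback (most recent call last):
  File "chk.py", line 12, in <module>
    t=s&(Z>Z[s&(Z>0)].max()-.011)
           ~~~~~~~~~~~~~~^^
    return umr_maximum(a, axis, None, out, keepdims, initial, where)
ValueError: zero-size array to reduction operation maximum which has no identity
```

The top view is blocked by the arm here. The scene cloud puts the face 77 mm clear and square, about 16 mm upslope of the pin's axis. I'll correct that, come down to about 50 mm clearance and check.

```bash
python3 -m creep '[[-1,-14,0,-8,0,0,0],[-1,13,3,-23,0,0,0],[-1,0,0,0,0,0,0],[-1,0,0,0,0,0,0]]'; sed -i 's/("scene",(250,150)),("top",(230,180))/("scene",(250,150)),/' chk.py; python3 chk.py pics/hov2.png; python3 st.py
```

```text
t: 13.58
eef_pos: [0.5547, 0.0853, 0.2374]
tool_rot: [0.045, -0.121, 0.992, 0.003]
contact_force: [1.1, 0.3, -2.9]
gripper_width: 0.266
grasp_force: 118.1
scene [ 63 115 259 167 126  10   1 124  21   0   0   0   0  55  71  51  51  59
  68  41 119 292   0   0   0]
headtop 378 [(np.float64(-0.064), np.float64(-0.0629)), (np.float64(-0.0055), np.float64(-0.0043)), (np.float64(0.0516), np.float64(0.0515))] slopes [0.016 0.028 0.053]
pin P in frame -0.0656 -0.0007 -0.0798
pin seen 138 -0.0693 -0.0047 -0.0823
[0.5547 0.0853 0.2376] q [-0.74  0.26  0.56  1.92 -0.17  0.92  1.72] n [-0.09  -0.018  0.996] tilterr 24.8 face vs pin: h -0.0004 n 0.0224 s 0.1189 [-0.4  0.6 -3.3] 0.2638300590265887
```

View pics/hov2.png

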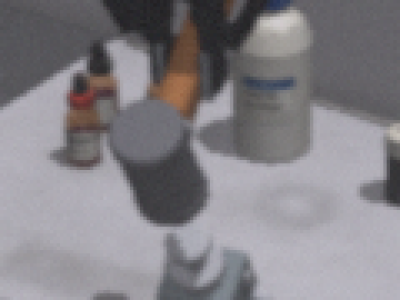

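The mallet is square over the pin: the face at (178,200) is above the pin head at (188,243). It is about 50 mm clear and within 5 mm of the axis. First blow: about 65 mm along the slope.

```bash
python3 -m creep '[[-1,13,3,-30,0,0,0],[-1,16,4,-28,0,0,0],[-1,0,0,0,0,0,0]]'; python3 chk.py pics/b1.png; python3 st.py
```

```text
t: 14.0
eef_pos: [0.5829, 0.0927, 0.1783]
tool_rot: [0.045, -0.121, 0.992, 0.003]
contact_force: [-0.0, 0.0, -3.1]
gripper_width: 0.265
grasp_force: 118.3
scene [ 58  44  23  29  16  33  75 112 121 326  57  41   3  41  62  49  46  56
  56  35 106 272   0   0   0]
headtop 353 [(np.float64(-0.0636), np.float64(-0.0625)), (np.float64(-0.0053), np.float64(-0.0046)), (np.float64(0.0515), np.float64(0.0513))] slopes [0.019 0.023 0.053]
pin P in frame -0.0613 -0.0011 -0.014
pin seen 73 -0.0783 -0.0114 -0.015
[0.583  0.0923 0.1793] q [-0.68  0.38  0.53  1.91 -0.26  0.82  1.79] n [-0.089 -0.017  0.996] tilterr 24.8 face vs pin: h -0.0004 n -0.0428 s 0.1149 [-0.7 -0.8 -3.2] 0.26642754826181686
```

```bash
python3 -m creep '[[-1,-10,-2,17,0,0,0],[-1,0,0,0,0,0,0]]';python3 -m creep '[[-1,12,3,-22,0,0,0],[-1,0,0,0,0,0,0]]'; python3 st.py; python3 -m creep '[[-1,1,0,-2,0,0,0],[-1,0,0,0,0,0,0]]'; python3 chk.py pics/b2.png
```

```text
t: 14.3
eef_pos: [0.5737, 0.0902, 0.1985]
tool_rot: [0.047, -0.12, 0.992, 0.004]
contact_force: [-0.1, 0.1, -3.2]
gripper_width: 0.265
grasp_force: 118.4
t: 14.55
eef_pos: [0.5861, 0.0934, 0.1749]
tool_rot: [0.046, -0.121, 0.992, 0.004]
contact_force: [0.5, -0.3, -1.4]
gripper_width: 0.268
grasp_force: 119.0
[0.5861 0.0934 0.1749] q [-0.68  0.39  0.53  1.91 -0.27  0.81  1.79] n [-0.091 -0.018  0.996] tilterr 24.7 face vs pin: h -0.0007 n -0.0481 s 0.1157 [ 0.5 -0.3 -1.4] 0.26839010352384013
t: 14.8
eef_pos: [0.5868, 0.0934, 0.1743]
tool_rot: [0.047, -0.12, 0.992, 0.004]
contact_force: [-4.7, -0.8, 13.3]
gripper_width: 0.264
grasp_force: 121.2
scene [ 32  68  30  25  14  17  46  80 115 212 215  61   5  30  67  46  49  56
  54  44  56 335   1   0   0]
headtop 344 [(np.float64(-0.0625), np.float64(-0.0614)), (np.float64(-0.0037), np.float64(-0.0026)), (np.float64(0.054), np.float64(0.0548))] slopes [-0.015  0.005  0.053]
pin P in frame -0.0627 -0.0009 -0.0086
pin seen 85 -0.0777 -0.012 -0.0094
```

View pics/b2.png

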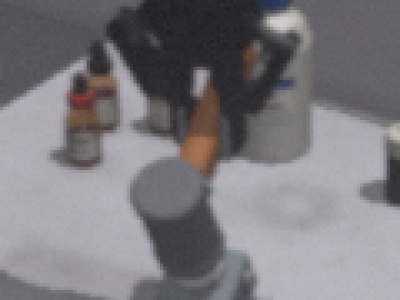

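Force along the axis is about 17 N, above friction plus spring (10.4 N), so the pin is at or near its stop. One more firm push to check.

```bash
python3 -m creep '[[-1,1.5,0.4,-2.6,0,0,0],[-1,0,0,0,0,0,0]]'; python3 -m creep '[[-1,1,0.2,-1.7,0,0,0],[-1,0,0,0,0,0,0]]';python3 st.py; python3 chk.py pics/b3.png
```

```text
t: 15.1
eef_pos: [0.5894, 0.094, 0.173]
tool_rot: [0.048, -0.12, 0.992, 0.004]
contact_force: [-4.7, -0.8, 19.5]
gripper_width: 0.266
grasp_force: 121.9
t: 15.35
eef_pos: [0.5916, 0.0946, 0.1719]
tool_rot: [0.049, -0.121, 0.991, 0.005]
contact_force: [-2.6, -0.6, 19.8]
gripper_width: 0.268
grasp_force: 122.1
[0.5916 0.0946 0.1719] q [-0.67  0.4   0.52  1.91 -0.28  0.8   1.8 ] n [-0.096 -0.021  0.995] tilterr 24.4 face vs pin: h -0.0006 n -0.0532 s 0.1194 [-2.6 -0.6 19.8] 0.2682608649895216
scene [ 26  63  45  23  16  14  28  49  79 124 337  48  43   6  60  64  52  55
  60  55  43 256 107   0   0]
headtop 309 [(np.float64(-0.0621), np.float64(-0.0609)), (np.float64(-0.0036), np.float64(-0.0032)), (np.float64(0.0592), np.float64(0.061))] slopes [-0.055  0.008  0.056]
pin P in frame -0.0657 -0.0009 -0.004
pin seen 88 -0.0808 -0.0104 -0.0053
```

The mallet now slips in the grip while the pin stays put under 24 N, so the pin is at its stop. I'll back off along the slope and inspect.

```bash
python3 -m creep '[[-1,-10,-2,17,0,0,0],[-1,-20,-5,36,0,0,0],[-1,-20,-5,36,0,0,0],[-1,0,-45,30,0,0,0],[-1,0,-50,0,0,0,0]]'; python3 -m creep '[[-1,0,-50,0,0,0,0],[-1,0,-20,0,0,0,0]]';python3 - <<'E'
from h import *
o=[]
for nm,x,y in(("scene",268,195),("top",248,200)):
    im,d=read_camera(nm);o.append(cv2.resize(im[y:y+60,x:x+80],(400,300),interpolation=3))
    C=np.array([atd(nm,u,v,d[v,u]) for v in range(190,275) for u in range(255,345) if d[v,u]>0])
    C=C[np.hypot(C[:,0]-.54,C[:,1]-.08)<.06]
    n=np.array([-.485,-.121,.866]);q=C-np.array([.5385,.0805,.1355]);Z=q@n;rad=np.linalg.norm(q-Z[:,None]*n,axis=1)
    print(nm,np.histogram(Z[rad<.016],np.arange(-.05,.012,.004))[0],np.arange(-.05,.012,.004)[0])
cv2.imwrite("pics/pin.png",np.hstack(o)[:,:,::-1])
E
```

```text
t: 16.02
eef_pos: [0.5399, -0.0131, 0.2897]
tool_rot: [0.049, -0.122, 0.991, 0.004]
contact_force: [2.2, -0.6, -4.7]
gripper_width: 0.265
grasp_force: 119.3
t: 16.27
eef_pos: [0.5378, -0.0866, 0.2873]
tool_rot: [0.046, -0.118, 0.992, 0.003]
contact_force: [0.3, 0.4, -3.1]
gripper_width: 0.266
grasp_force: 119.0
scene [ 0  0  1  1  3  2 28 61 10  1  0  0  0  0  0] -0.05
top [ 2  0  1  8 15  4 32 61 13  1  0  0  0  0  0] -0.05
```

View pics/pin.png

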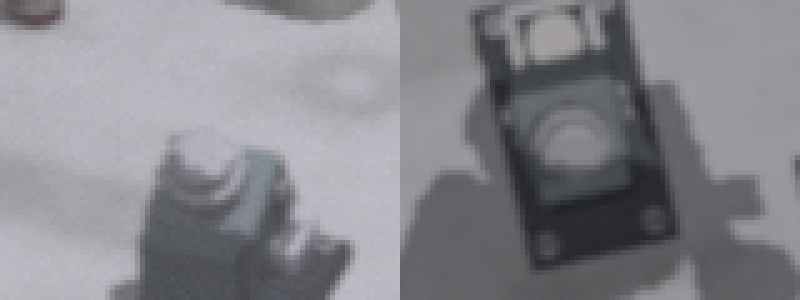

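Run:
```python
from h import *
n=np.array([-.485,-.121,.866])
for nm in("scene","top"):
    ds=[np.load(nm+"0.npy")]+[read_camera(nm)[1] for _ in range(4)]
    for d in ds:
        C=np.array([atd(nm,u,v,d[v,u]) for v in range(190,275) for u in range(255,345) if d[v,u]>0])
        q=C-np.array([.5385,.0795,.1355]);Z=q@n;rad=np.linalg.norm(q-Z[:,None]*n,axis=1)
        s=(rad<.011)&(Z>-.03);col=(rad>.0175)&(rad<.0195)&(Z>-.045)&(Z<-.02)
        print(nm,s.sum(),np.median(Z[s]).round(4),Z[s].mean().round(4),"collar",col.sum(),np.median(Z[col]).round(4))
```

```text
scene 65 -0.0017 -0.0041 collar 22 -0.0336
scene 60 -0.0206 -0.0208 collar 29 -0.0328
scene 62 -0.021 -0.0211 collar 29 -0.0334
scene 58 -0.0215 -0.0211 collar 34 -0.0337
scene 59 -0.0207 -0.0207 collar 39 -0.0341
top 55 -0.0013 -0.0027 collar 16 -0.0341
top 55 -0.0201 -0.0199 collar 23 -0.0353
top 53 -0.0201 -0.0201 collar 17 -0.0353
top 56 -0.0204 -0.0204 collar 16 -0.0341
top 47 -0.0206 -0.0202 collar 22 -0.0351
```

Pin home is confirmed: both cameras show its top 13 mm above the collar (12 mm head plus a 1 mm gap), and it didn't move under 24 N. Now back to the pad, untilting 0.46 rad because the mallet slipped about 3.6° in the grip.

```bash
python3 -m creep '[[-1,5,-30,0,-0.028,0.112,0],[-1,5,-40,0,-0.028,0.112,0],[-1,5,-40,-10,-0.028,0.112,0],[-1,5,-40,-20,-0.028,0.112,0],[-1,5,-30,-30,0,0,-0.16]]'; python3 -m creep '[[-1,5,-20,-30,0,0,-0.16],[-1,2,-10,-20,0,0,-0.16],[-1,0,0,-20,0,0,-0.16],[-1,0,0,0,0,0,-0.156],[-1,0,0,0,0,0,0]]';cat > pl.py <<'E'
from h import *
from scipy.spatial.transform import Rotation as R
im,d=read_camera("scene");o=get_obs();e=o['eef_pos'];M=R.from_quat(o['tool_rot'],scalar_first=True).as_matrix();y=M[:,1]
print(e.round(4),"u",-M[:,2].round(3),"y",y.round(3),o['q'].round(2))
a=np.array([y[1],-y[0]]);a/=np.linalg.norm(a);a*=np.sign(a[0]);b=np.array([-a[1],a[0]]);print("handle deg",np.degrees(np.arctan2(a[1],a[0])))
C=np.array([atd("scene",u,v,d[v,u]) for v in range(150,350) for u in range(360,510) if d[v,u]>0])
q=C[:,:2]-e[:2];X=q@a;Y=q@b;Z=C[:,2]-e[2];s=(X<-.035)&(X>-.11)&(abs(Y)<.04)&(Z>0)&(Z<.08)
s&=Z>Z[s].max()-.013
f=np.linalg.lstsq(np.c_[X[s],Y[s],np.ones(s.sum())],Z[s],rcond=None)[0]
print(s.sum(),"slopes",f.round(3),"head ctr",(X[s].min()+X[s].max())/2,(Y[s].min()+Y[s].max())/2,"world",C[s].mean(0).round(4))
E
python3 pl.py
```

```text
t: 17.4
eef_pos: [0.5668, -0.2612, 0.2246]
tool_rot: [-0.184, -0.042, 0.982, -0.01]
contact_force: [0.3, 1.0, -3.0]
gripper_width: 0.266
grasp_force: 119.3
t: 18.02
eef_pos: [0.5704, -0.2938, 0.1562]
tool_rot: [-0.178, 0.268, 0.946, 0.047]
contact_force: [0.5, -0.9, -3.6]
gripper_width: 0.264
grasp_force: 119.3
[ 0.5709 -0.2931  0.1566] u [ 0.311 -0.184  0.932] y [ 0.522  0.853 -0.005] [-0.05  0.84  0.79  1.44 -0.52  1.48  1.84]
handle deg -31.434402505659722
389 slopes [0.047 0.07  0.057] head ctr -0.06279016332374009 -0.0027997437869345543 world [ 0.511  -0.2647  0.2096]
```

Run:
```python
import numpy as np
M=np.load("mal_scene.npy")[:,:3];s=M[M[:,2]>.082];a=np.radians(-31.5);h=np.array([np.cos(a),np.sin(a)]);b=np.array([-h[1],h[0]])
X=(s[:,:2]-[.5087,-.269])@h;Y=(s[:,:2]-[.5087,-.269])@b
k=np.hypot(X,Y)<.03
print(k.sum(),np.linalg.lstsq(np.c_[X,Y,np.ones(len(X))][k],s[k,2],rcond=None)[0])
k=np.hypot(X,Y)<.02
print(k.sum(),np.linalg.lstsq(np.c_[X,Y,np.ones(len(X))][k],s[k,2],rcond=None)[0])
```

```text
363 [0.04031087 0.05103548 0.0888609 ]
223 [0.04828351 0.03020906 0.08958417]
```

The mallet is upright within about 1°, matching the baseline slopes on the pad. I'll lower by about 120 mm with a small shift.

```bash
python3 -m creep '[[-1,-2,-5,-50,0,0,0],[-1,0,0,-45,0,0,0],[-1,0,0,-15,0,0,0],[-1,0,0,-5,0,0,0],[-1,0,0,0,0,0,0]]'; python3 -m creep '[[-1,0,0,-3,0,0,0],[-1,0,0,0,0,0,0]]'; python3 pl.py
```

```text
t: 18.7
eef_pos: [0.5695, -0.2983, 0.0433]
tool_rot: [-0.177, 0.268, 0.946, 0.048]
contact_force: [0.3, 0.3, -3.0]
gripper_width: 0.263
grasp_force: 119.0
t: 18.95
eef_pos: [0.569, -0.298, 0.0395]
tool_rot: [-0.177, 0.268, 0.946, 0.048]
contact_force: [0.4, -0.8, -3.6]
gripper_width: 0.267
grasp_force: 119.1
[ 0.5689 -0.298   0.0394] u [ 0.31  -0.186  0.933] y [ 0.524  0.852 -0.005] [-0.01  0.97  0.73  1.49 -0.59  1.32  1.88]
handle deg -31.614054584121927
372 slopes [0.037 0.066 0.056] head ctr -0.06349347201605002 -0.0034178931617556765 world [ 0.51   -0.2685  0.0926]
```

Not touching yet; 3-4 mm to go.

```bash
python3 -m creep '[[-1,0,0,-2,0,0,0],[-1,0,0,0,0,0,0]]'; python3 -m creep '[[-1,0,0,-1.5,0,0,0],[-1,0,0,0,0,0,0]]'
```

```text
t: 19.25
eef_pos: [0.5685, -0.2978, 0.0367]
tool_rot: [-0.178, 0.268, 0.946, 0.048]
contact_force: [-0.1, 0.2, -4.2]
gripper_width: 0.264
grasp_force: 119.1
t: 19.5
eef_pos: [0.5687, -0.298, 0.0356]
tool_rot: [-0.178, 0.268, 0.946, 0.048]
contact_force: [0.5, 0.1, -1.3]
gripper_width: 0.263
grasp_force: 119.8
```

```bash
python3 -m creep '[[-0.3,0,0,0,0,0,0],[0.2,0,0,0,0,0,0],[1,0,0,0,0,0,0],[1,0,0,0,0,0,0]]'; python3 -m creep '[[1,3,-2,10,0,0,0],[1,10,-6,30,0,0,0],[1,0,0,50,0,0,0],[1,0,0,50,0,0,0],[1,0,0,50,0,0,0]]'; python3 -m creep '[[1,-30,40,20,0,0,0],[1,-30,50,0,0,0,0],[1,-30,50,0,0,0,0],[1,0,50,0,0,0,0],[1,0,0,0,0,0,0]]'
python3 - <<'E'
from h import *
im,d=read_camera("scene");i2,_=read_camera("top");cv2.imwrite("pics/end.png",np.hstack([cv2.resize(i[y:y+150,x:x+200],(400,300),interpolation=3) for i,x,y in((im,350,220),(i2,320,160))])[:,:,::-1])
C=np.array([atd("scene",u,v,d[v,u]) for v in range(280,350) for u in range(405,470) if d[v,u]>0]);h=C[(C[:,2]>.082)&(C[:,2]<.1)];print(len(h),h.mean(0).round(4))
o=get_obs();print(o['joint_vel'].round(3),o['contact_force'])
E
```

```text
t: 20.0
eef_pos: [0.5686, -0.2979, 0.0354]
tool_rot: [-0.178, 0.268, 0.946, 0.048]
contact_force: [-1.0, -0.5, -0.4]
gripper_width: 0.962
grasp_force: 0.0
t: 20.62
eef_pos: [0.5816, -0.3061, 0.2278]
tool_rot: [-0.177, 0.268, 0.946, 0.048]
contact_force: [1.9, 0.5, -0.1]
gripper_width: 0.998
grasp_force: 0.0
t: 21.25
eef_pos: [0.4922, -0.1115, 0.2459]
tool_rot: [-0.178, 0.265, 0.947, 0.049]
contact_force: [0.2, 0.1, -1.0]
gripper_width: 0.999
grasp_force: 0.0
357 [ 0.5087 -0.2679  0.0889]
[ 0.032  0.011  0.02  -0.003  0.003 -0.005  0.   ] [-0.43217694 -0.83356949  0.48475611]
```

View pics/end.png

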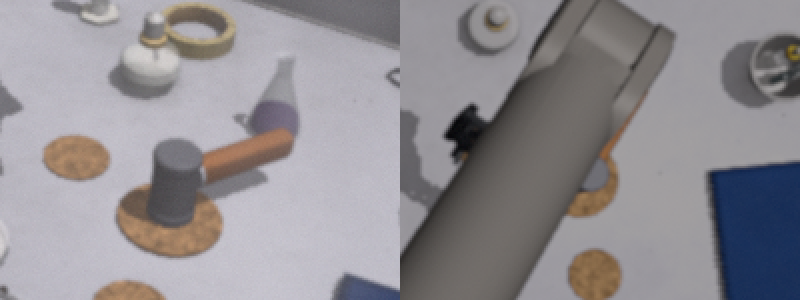

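The mallet stands on the big pad, head at (178,180) in the left crop. Its head top is within about 1 mm of where it started, the flask hasn't moved and the arm is clear. Handing in.

```bash
python3 -m creep '[[1,0,0,0,0,0,0],[1,0,0,0,0,0,0]]' | head -2; python3 -c "
from station import *
print(hand_in())"
```

```text
t: 21.6
eef_pos: [0.4916, -0.1173, 0.2454]
the job is handed in; nothing more can be done
None
```

The job is handed in at about 22 s of the 45 s allowed: by the camera and force readings the pin is home and the mallet stands released on the largest cork pad, but `hand_in()` returned no verdict.

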